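# Spring clip held gaping over the puzzle board

## Robot

A 7-joint arm with a two-finger parallel gripper is mounted at the origin on the work surface. World frame = base frame: x ahead of the robot, y to its left, z up, the work surface at z = 0. Lengths are in m, angles in rad, forces in N, time in s.
With the tool pointing down it reaches from about 0.425 to 1.025 m from the base axis. Payload 9.4 kg.
Tool frame: the origin (TCP) lies midway between the tips of the shut fingers; the grasp point (between the pads) lies 19 mm behind it; z points along the fingers, y is the line along which they close (so a half turn about z gives the same grasp; the last joint's range is limited). The gripper opens to 85 mm and grips with 20 to 120 N. Pads are 22 mm wide; open, the fingers measure 114 mm over their backs; the gripper's body (76 mm by 85 mm) begins 54 mm behind the grasp point. The pads swing forward as they close: fully open they stand 13 mm farther back than shut.
Start: joints at [1.186, 0.599, -0.003, 1.599, 0.002, 0.943, -0.08], TCP at [0.22, -0.691, 0.231] pointing down, gripper open.
Joint ranges: [-2.57, 2.57], [-0.35, 1.97], [-1.29, 1.29], [0.11, 2.56], [-1.05, 4.19], [0.11, 1.86], [-2.63, 2.63]. Speed limits (rad/s): [2.22, 2.22, 3.01, 3.01, 3.14, 3.14, 3.14].

## Interface

Orientations are given as a rotation vector (axis times angle).
In Python, from station import telemetry, snapshot, get_calibration, job gives the robot as it stands.
- The arm moves only by the shell command python3 -m jog 'ROWS'. ROWS is JSON, a list of rows, each a list of 7 numbers: the shift along the tool's x, y, z in units of 0.03 m (1.0 is 0.03 m), then the turn, a rotation vector about the tool's x, y, z in units of 0.15 rad (1.0 is 0.15 rad), then the opening, from -1 (shut) to 1 (fully open). In form: [[tx, ty, tz, wx, wy, wz, fingers], ...]. A call has 1 to 5 rows; each row shifts and turns the commanded pose from where the row before left it, along the tool's axes as they then stand; what a row does not reach is not made up. A row lasts 1/8 s, in which the tool goes at most 62.5 mm and 10.7 degrees, less where a joint would pass 70% of its speed; a pose out of reach is approached as far as the arm can. A call with a number of a shift or a turn outside -1 to 1 is refused whole. A call with a gripper value outside its range is refused whole. The fingers move at their own pace and stop on an object; the grip force is fixed at half the most. Time passes only in rows, so rows that do not move let the fingers close. It gives the time, the measured TCP pose, the force, the opening and the grip force at its end, in the units of the state.
- telemetry.read_state(): the state, without advancing time (a new reading comes with each control period).
- snapshot(name): name is "scene" or "side" or "wrist"; returns (picture, depth): 400x640x3 uint8, blue, green, red; 400x640 float32, m along the optical axis (not along the pixel's ray), 0 where there is no reading.
- get_calibration(name): a dict with "camera_matrix" (3x3 intrinsics, pixels), "pose" (4x4, takes a point from camera to world coordinates). Camera axes: x right, y up, looking along -z (the intrinsics and any distortion apply to the point x, -y, -z); pixel columns grow to the right and rows downward; lengths in m; the calibration is good to about 2 mm. A picture is of the moment at which its call begins: read the wrist's pose just before it. get_calibration takes no time and is no camera call; for the wrist camera it gives the pose at the moment of the call.
- job.hand_in(): hands the job in; it is judged then, once.
The state is a dict: "t": time; "qpos": joint angles; "dq": joint speeds; "tau": joint torques, N m; "tcp_pos": TCP position; "tool_rot": TCP orientation; "contact_force": force on the tool from outside, world axes, zero at the start; "wrist_torque": the same for the moment, N m; "width": opening from 0.0 (shut) to 1.0 (fully open); "grasp_force": force on a finger pad.
Only numpy, scipy, OpenCV 4.12 (cv2) and the standard library are available. Lean on these libraries where they do the work, as an engineer would, in place of code of your own. Each camera call takes 0.05 s, during which the arm holds its last target. There are 200 camera calls.

## Task

The three puzzle boards in the oak stand are leaning towards you: first push them back until they stand upright. Then squeeze the orange spring clip open, take it off its wooden block and hold it gaping over the middle of the top edge of the tall centre board, its two open jaws reaching down on either side of the edge without touching any board, so that I can slip a picture card in. Finish while still holding the clip squeezed open there, and do not disturb the other things on the bench.

Things in the scene. Friction and masses are not known exactly. Their poses are not given: they have to be found in the camera images.
- stand: oak stand, fixed to the bench, foot 150 x 210 x 12 mm, a 68 mm high cheek at each end in y. Origin at the underside centre; x across the boards, away from the robot, y along the boards, z up. Its tilting cradle holds three upright boards 35 mm apart in x; it hinges about a line along y, 50 mm above the origin. When upright, the tall middle board's top is 200 mm above the origin
- cradle (a joint): tilt of the cradle with the boards (rad): 0 upright, positive leaning towards the stand's -x (towards the robot), range -0.25 to 0.6, starts at 0.25 to 0.42. A friction hinge that stays where it is left, there is no stop at upright; about 3 to 4 N at the tall board's top edge moves it
- board_edge (a point): middle of the tall centre board's top edge, 150 mm from the hinge line; tilts with the boards. x across the thickness, y along the edge, z out of the edge. The board is basswood, 5 mm thick, 160 mm wide; the boards before and behind it are 5 mm thick, 150 mm wide, 35 mm away, their tops 40 mm lower
- block: dark wooden clip block, fixed, 80 x 70 x 25 mm (x, y, z), with an upright tongue 6 mm thick (x), 50 mm wide (y), reaching 61 mm above the bench. Origin at the underside centre
- clip: orange spring clip, 60 g, 100 mm tall, 30 mm wide (y), astride the block's tongue, handles up, jaws shut on it. Origin at its hinge, half-way up, 75 mm above the bench; z up, y along the hinge, x the squeezing direction. Two rigid arms, each a 50 mm handle above and a 50 mm jaw below the hinge, 4 mm thick. The frame is fixed to one arm: it tilts by half the opening when squeezed
- clip_arm (a joint): opening of the clip (rad): 0 shut on the 6 mm tongue, grows as the handles are squeezed, 0.6 fully squeezed at the stop. Spring: squeezing 30 mm above the hinge takes about 5 N at first and 12 N at the stop; it springs shut when let go
- handles (a point): half-way up the clip's handles, between them, 28 mm above the hinge: the place to squeeze. At rest the handles splay to 51 mm overall at their tops, 40 mm at this height; squeezed along x to the stop they are parallel, 22 mm overall, and the jaw tips then gape 35 mm
- jaw_a (a point): inner side of one jaw's tip, 50 mm below the hinge
- jaw_b (a point): inner side of the other jaw's tip, 50 mm below the hinge
- dish: porcelain dish of corner pieces, 100 mm across, 22 mm tall; origin at the underside centre; a bystander, leave alone
- loupe: glass loupe lying flat, 56 mm lens in a metal rim with a 75 mm wooden handle; origin at the underside centre; a bystander, leave alone
- clock: nickel-plated desk clock, 85 mm wide, 92 mm tall; origin at the underside centre; a bystander, leave alone
- glue_jar: glue jar, 52 mm across, 65 mm tall; origin at the underside centre; a bystander, leave alone
Not all that is in view belongs to the job. There is more than one size of the clip; the one meant has the size given above.

How it is judged:
By the outcome, as a careful person would: the job done as asked, in the order asked, and still so for the second after the job is handed in, while the arm keeps its last pose, push and grip.
It also fails if it takes over 53 s, if anything falls off the work surface, if the arm or the gripper's body presses on something with over 40 N, if the wrist force passes 120 N, or if a joint passes its speed limit or range.

## Working session

There is one attempt and no reset: what is moved stays moved. The work goes in short steps, Python scripts to look and compute and a shell command to move; the robot and the scene stay as the last step left them, time stands still between calls to the robot, and variables do not carry over. Pictures are saved under pics/ and viewed, at most 10 in all, crops included, and the job is handed in when it is done.

```bash
mkdir -p pics; cat > h.py <<'E'
import numpy as np,cv2
from station import telemetry,snapshot,get_calibration,job
def shot(n,f=None):
    c=get_calibration(n);p,d=snapshot(n)
    if f: cv2.imwrite('pics/'+f,p)
    np.savez('/tmp/%s.npz'%n,p=p,d=d,K=c['camera_matrix'],T=c['pose'])
    return p,d,np.array(c['camera_matrix']),np.array(c['pose'])
def load(n):
    z=np.load('/tmp/%s.npz'%n);return z['p'],z['d'],z['K'],z['T']
def cloud(d,K,T):
    v,u=np.mgrid[:d.shape[0],:d.shape[1]]
    X=np.stack([(u-K[0,2])/K[0,0]*d,-(v-K[1,2])/K[1,1]*d,-d],-1)
    W=X@T[:3,:3].T+T[:3,3];W[d<=0]=np.nan
    return W
E
python3 - <<'E'
from h import *
for n in("scene","side"):
    p,d,K,T=shot(n,n+'0.png');print(n,K.tolist(),T.round(3).tolist())
print(telemetry.read_state())
E
ls
```

```text
scene [[456.95420146958173, 0.0, 317.36898740511543], [0.0, 456.95420146958173, 202.1607038466382], [0.0, 0.0, 1.0]] [[0.671, -0.635, 0.384, 1.149], [0.742, 0.575, -0.346, -0.531], [-0.001, 0.517, 0.856, 1.419], [0.0, 0.0, 0.0, 1.0]]
side [[380.38328556959823, 0.0, 325.21887369169815], [0.0, 380.38328556959823, 202.21159981700973], [0.0, 0.0, 1.0]] [[-0.995, 0.073, -0.064, 0.509], [-0.096, -0.711, 0.697, 0.725], [0.005, 0.7, 0.714, 0.878], [0.0, 0.0, 0.0, 1.0]]
{'t': 0.1, 'qpos': array([ 1.18628055,  0.60008953, -0.00256146,  1.60004217,  0.00177799,
        0.94290937, -0.07980336]), 'dq': array([-1.70025336e-04, -1.83435248e-03,  7.66477809e-04, -1.42576674e-03,
        4.66980652e-05,  1.19127818e-03,  5.17705034e-04]), 'tau': array([ 2.26094460e-03, -7.78001761e+01,  1.56869821e+00, -2.58627176e+01,
        1.25476086e-02,  5.54026905e-03,  1.15203420e-05]), 'tcp_pos': array([ 0.21953497, -0.6905189 ,  0.23047372]), 'tool_rot': array([-3.10305153e+00, -4.81481889e-01,  5.11952427e-04]), 'contact_force': array([-0.01582255,  0.29477495,  0.28880626]), 'wrist_torque': array([ 0.0124687 , -0.01241404, -0.04151934]), 'grasp_force': 0.0, 'width': 0.9975086754451552}
h.py
pics
```

View pics/scene0.png

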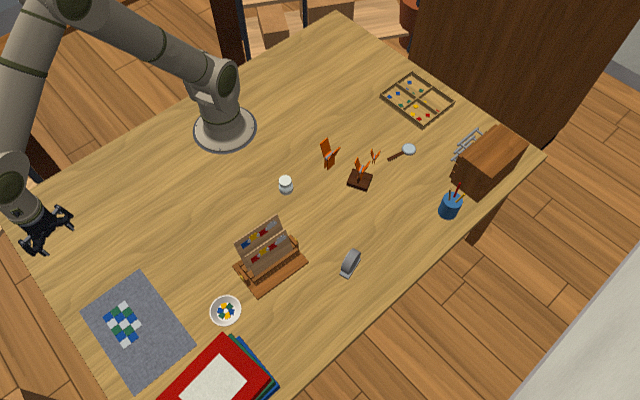

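View pics/side0.png

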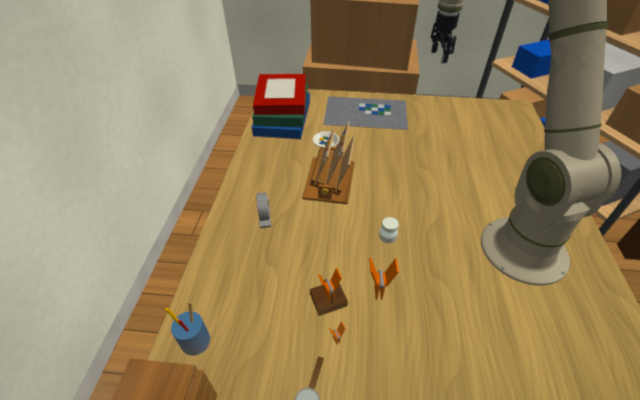

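The scene view shows the stand with leaning boards at about (268,255). The clip on its block is at (360,172), with a larger decoy at (330,153) and a smaller one at (375,157). The jar is at (285,184), the clock at (350,263) and the dish at (225,310).

```bash
python3 - <<'E'
from h import *
np.set_printoptions(precision=4,suppress=True)
for n in("scene","side"):
    p,d,K,T=load(n);W=cloud(d,K,T);hsv=cv2.cvtColor(p,cv2.COLOR_BGR2HSV)
    print(n,'clock/jar', W[263,350] if n=='scene' else W[210,263], W[184,285] if n=='scene' else W[228,390])
    m=((hsv[...,0]<=14)&(hsv[...,1]>190)&(hsv[...,2]>120)&(W[...,2]>0.005)&(W[...,0]>0.2)&(W[...,0]<1.1)&(abs(W[...,1])<.6)).astype(np.uint8)
    k,l,s,c=cv2.connectedComponentsWithStats(m)
    for i in range(1,k):
        if s[i,4]>12:
            q=W[l==i];print('orange',c[i],s[i,4],np.nanmin(q,0),np.nanmax(q,0),np.nanmedian(q,0))
    def box(u0,u1,v0,v1,z0,z1):
        q=W[v0:v1,u0:u1].reshape(-1,3);q=q[(q[:,2]>z0)&(q[:,2]<z1)];return q
    B=(340,380,160,195) if n=="scene" else (305,355,275,315)
    q=box(*B,.018,.03);print('block top',len(q),cv2.minAreaRect((q[:,:2]*1000).astype(np.float32)))
    B=(220,315,205,300) if n=="scene" else (300,360,110,210)
    q=box(*B,.005,.018);print('foot',len(q),cv2.minAreaRect((q[:,:2]*1000).astype(np.float32)))
    q=box(*B,.09,.4);
    print('boards',len(q),q.min(0),q.max(0))
    u0,u1,v0,v1=B; cv2.imwrite('pics/c_%s.png'%n,cv2.resize(p[v0-10:v1+10,u0-10:u1+10],None,fx=5,fy=5)[:600,:800])
E
```

```text
scene clock/jar [ 0.7869 -0.0672  0.0865] [ 0.4089 -0.019   0.0643]
orange [325.4286 147.2667] 105 [0.3897 0.1611 0.0629] [0.4157 0.2016 0.1311] [0.4023 0.1821 0.0941]
orange [376.7692 154.9231] 13 [0.522  0.3189 0.0301] [0.5359 0.3344 0.0663] [0.5295 0.3262 0.0457]
orange [365.     166.9259] 27 [0.545  0.2125 0.07  ] [0.5722 0.2432 0.119 ] [0.559  0.2293 0.0865]
orange [358.1304 166.1739] 23 [0.53   0.2015 0.0736] [0.5446 0.2301 0.1115] [0.5392 0.2133 0.0843]
orange [234.7074 364.6028] 1702 [ 0.7054 -0.5997  0.125 ] [ 0.9004 -0.4736  0.1428] [ 0.801  -0.5162  0.134 ]
block top 268 ((537.390869140625, 242.89932250976562), (80.78839874267578, 135.8587646484375), 28.062076568603516)
foot 969 ((537.4147338867188, -217.69334411621094), (332.83770751953125, 351.99737548828125), 48.871192932128906)
boards 1820 [ 0.5172 -0.3191  0.09  ] [ 0.619  -0.156   0.1963]
side clock/jar [ 0.7593 -0.0155  0.0672] [0.3908 0.0134 0.0636]
orange [278.5551  98.2874] 508 [ 0.7013 -0.5998  0.1287] [ 0.8999 -0.4688  0.1382] [ 0.7996 -0.5147  0.1338]
orange [374.5789 274.0737] 95 [0.4227 0.1711 0.0626] [0.4503 0.2091 0.1305] [0.4348 0.1955 0.0925]
orange [395.64 266.16] 25 [0.386  0.1681 0.1207] [0.3919 0.2017 0.1295] [0.3889 0.1863 0.1247]
orange [334.875  279.6442] 104 [0.521  0.2056 0.0741] [0.543  0.2341 0.1195] [0.531  0.2183 0.095 ]
orange [384.9024 277.8537] 41 [0.4035 0.17   0.0676] [0.4129 0.2008 0.0757] [0.4079 0.184  0.0705]
orange [325.2292 285.1458] 48 [0.5431 0.1985 0.0541] [0.5653 0.2475 0.1226] [0.5522 0.2363 0.0869]
orange [340.2414 329.7241] 29 [0.5034 0.312  0.0343] [0.5169 0.3272 0.0611] [0.5085 0.3196 0.0469]
block top 590 ((545.4568481445312, 220.02041625976562), (80.1216049194336, 70.11154174804688), 26.21293067932129)
foot 921 ((609.443359375, -386.7287292480469), (201.1659698486328, 534.2591552734375), 4.776393890380859)
boards 701 [ 0.5096 -0.4946  0.09  ] [ 0.7176 -0.1519  0.1945]
```

View pics/c_scene.png

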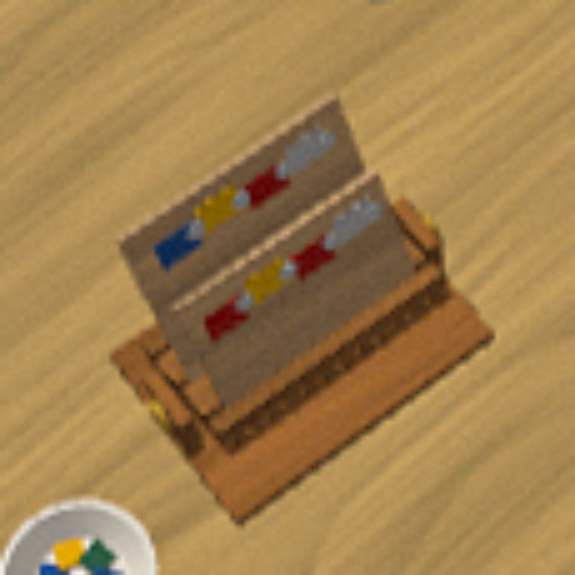

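```bash
python3 - <<'E'
from h import *
np.set_printoptions(precision=4,suppress=True)
p,d,K,T=load("scene");W=cloud(d,K,T)
def ray(u,v,z):
    r=T[:3,:3]@np.array([(u-K[0,2])/K[0,0],-(v-K[1,2])/K[1,1],-1]);return T[:3,3]+r*(z-T[2,3])/r[2]
c=[ray(*x,.012) for x in((308.6,262),(258,299.4),(232.4,266))]
print(c,'center',(c[0]+c[2])/2,'len',np.linalg.norm(c[0]-c[1]),np.linalg.norm(c[1]-c[2]))
y=c[0]-c[1];print('yaw of y axis',np.degrees(np.arctan2(y[1],y[0])), 'x from',np.degrees(np.arctan2(*(c[1]-c[2])[1::-1])))
# board top edges: along pixels just inside upper edge
for a,b in(((236,245),(276,217)),((246.5,257.5),(284.5,232.5))):
    q=np.array([[W[int(v+o),int(u)] for u,v in np.linspace(a,b,25)] for o in(0,1,2)]);print(q[0][::6],np.nanmedian(q,1))
# all points of stand in stand frame: top
ctr=(c[0]+c[2])/2;yy=y/np.linalg.norm(y);xx=np.array([yy[1],-yy[0],0])
for n in("scene","side"):
    p,d,K,T=load(n);q=cloud(d,K,T).reshape(-1,3);q=q[~np.isnan(q[:,0])]
    X=(q-ctr)@np.stack([xx,yy,[0,0,1]],1);X[:,2]=q[:,2]
    s=(abs(X[:,0])<.15)&(abs(X[:,1])<.075)&(X[:,2]>.06)&(X[:,2]<.3);X=X[s]
    print(n,len(X))
    for z in np.arange(.07,.21,.01):
        t=X[abs(X[:,2]-z)<.005][:,0];print(round(z,2),np.histogram(t,np.arange(-.12,.1,.01))[0])
E
```

```text
[array([ 0.6715, -0.141 ,  0.012 ]), array([ 0.6598, -0.3462,  0.012 ]), array([ 0.5126, -0.338 ,  0.012 ])] center [ 0.5921 -0.2395  0.012 ] len 0.20547524527818709 0.14742222953154605
yaw of y axis 86.74396859290871 x from -3.19949908465259
[[ 0.5405 -0.3121  0.1785]
 [ 0.5435 -0.2762  0.1816]
 [ 0.543  -0.2381  0.1774]
 [ 0.5463 -0.2012  0.1811]
 [ 0.55   -0.164   0.1854]] [[ 0.5444 -0.2381  0.1847]
 [ 0.5455 -0.2405  0.1801]
 [ 0.5467 -0.2423  0.1774]]
[[ 0.5828 -0.3103  0.1584]
 [ 0.5889 -0.2765  0.1618]
 [ 0.589  -0.2425  0.1561]
 [ 0.5936 -0.2062  0.162 ]
 [ 0.5931 -0.1704  0.1548]] [[ 0.5896 -0.2425  0.1603]
 [ 0.591  -0.2444  0.1565]
 [ 0.5913 -0.2459  0.1522]]
scene 2260
0.07 [ 0  0  0  0  0  0  0  1  0  0  1  4  1  1 57 85 84  0  0  0  0]
0.08 [  0   0   0   0   0   0   1   0   0   0   4   1   0   1 105  47  21   0
   0   0   0]
0.09 [ 0  0  0  0  0  0  0  0  0  0  5  0  0 24 71  0  0  0  0  0  0]
0.1 [ 0  0  0  0  0  0  1  0  0  0  3  0  0 80 26  0  0  0  0  0  0]
0.11 [  0   0   0   0   0   1   0   0   0   5   2   0   3 104   2   0   0   0
   0   0   0]
0.12 [ 0  0  0  0
[... 945 characters left out ...]
  0  0  0  0  0  0  0]
0.11 [ 0  0  0  0  0 19  0  0  0 18  0  0  8  6  0  0  0  0  0  0  0]
0.12 [ 0  0  0  0  0 24  0  0  9  7  0  0 12  0  0  0  0  0  0  0  0]
0.13 [ 0  0  0  0 18  8  0  0 21  0  0  0  9  0  0  0  0  0  0  0  0]
0.14 [ 0  0  0  1 62  0  0  0 19  0  0  4 10  0  0  0  0  0  0  0  0]
0.15 [ 0  0  0  0  0  0  0  8  6  0  0 22  0  0  0  0  0  0  0  0  0]
0.16 [ 0  0  0  0  0  0  0 13  0  0 23 22  0  0  0  0  0  0  0  0  0]
0.17 [ 0  0  0  0  0  0  0 28  0  0 12  3  0  0  0  0  0  0  0  0  0]
0.18 [ 0  0  0  0  0  0 18  6  0  0  0  0  0  0  0  0  0  0  0  0  0]
0.19 [ 0  0  0  0  0  0 59  0  0  0  0  0  0  0  0  0  0  0  0  0  0]
0.2 [0 0 0 0 0 0 0 0 0 0 0 0 0 0 0 0 0 0 0 0 0]
```

```bash
ls; python3 -m jog '[[0,0,0,0,0,0,1]]'
```

```text
h.py
pics
t: 0.22
tcp_pos: [0.2196, -0.6907, 0.2308]
tool_rot: [-3.104, -0.482, 0.0]
contact_force: [0.4, 0.3, 0.2]
width: 1.007
grasp_force: 0.0
```

```bash
cat >> h.py <<'E'
from scipy.spatial.transform import Rotation as Ro
def plan(pos,yaw):
    "shift (units) in target tool frame; turn (units) in present tool frame; tool x at yaw, pointing down"
    s=telemetry.read_state();R=Ro.from_rotvec(s['tool_rot'])
    a=np.radians(yaw);G=Ro.from_matrix(np.array([[np.cos(a),np.sin(a),0],[np.sin(a),-np.cos(a),0],[0,0,-1]]))
    dp=np.array(pos)-s['tcp_pos']
    print('t',round(s['t'],2),'turn',((R.inv()*G).as_rotvec()/.15).round(2),'shift(target frame)',(G.inv().apply(dp)/.03).round(2),'shift(now)',(R.inv().apply(dp)/.03).round(2))
E
python3 -m jog '[[0,0,0,0,0,0.81,-1],[0,0,0,0,0,0.81,-1],[0,0,0,0,0,0.81,-1]]'; python3 -c "
from h import *
plan([.482,-.234,.172],-3.3)"
```

```text
t: 0.6
tcp_pos: [0.2196, -0.6908, 0.2311]
tool_rot: [-3.14, 0.095, 0.0]
contact_force: [0.1, -0.2, -0.3]
width: 0.378
grasp_force: 0.0
t 0.6 turn [-0.    0.   -0.02] shift(target frame) [  7.86 -15.71   1.97] shift(now) [  7.81 -15.73   1.97]
```

```bash
R='';python3 -m jog '[[0.49,-0.98,0.12,0,0,0,-1],[0.49,-0.98,0.12,0,0,0,-1],[0.49,-0.98,0.12,0,0,0,-1],[0.49,-0.98,0.12,0,0,0,-1],[0.49,-0.98,0.12,0,0,0,-1]]' >/dev/null
python3 -m jog '[[0.49,-0.98,0.12,0,0,0,-1],[0.49,-0.98,0.12,0,0,0,-1],[0.49,-0.98,0.12,0,0,0,-1],[0.49,-0.98,0.12,0,0,0,-1],[0.49,-0.98,0.12,0,0,0,-1]]' >/dev/null
python3 -m jog '[[0.49,-0.98,0.12,0,0,0,-1],[0.49,-0.98,0.12,0,0,0,-1],[0.49,-0.98,0.12,0,0,0,-1],[0.49,-0.98,0.12,0,0,0,-1],[0.49,-0.98,0.12,0,0,0,-1]]'
python3 -m jog '[[0.49,-0.98,0.12,0,0,0,-1],[0,0,0,0,0,0,-1]]'; python3 -c "
from h import *
plan([.482,-.234,.172],-3.3); plan([.5785,-.2392,.172],-3.3)
shot('side','side1.png')"
```

```text
t: 2.48
tcp_pos: [0.4653, -0.2622, 0.1772]
tool_rot: [3.14, -0.089, 0.0]
contact_force: [1.0, 0.0, 0.3]
width: 0.002
grasp_force: 0.0
t: 2.72
tcp_pos: [0.4824, -0.232, 0.1734]
tool_rot: [-3.139, 0.082, -0.0]
contact_force: [0.2, -0.1, 0.1]
width: 0.002
grasp_force: 0.0
t 2.73 turn [-0.01 -0.    0.04] shift(target frame) [-0.01  0.07  0.05] shift(now) [-0.01  0.07  0.05]
t 2.73 turn [-0.01 -0.    0.04] shift(target frame) [3.21 0.05 0.05] shift(now) [3.21 0.07 0.05]
```

```bash
python3 -m jog '[[0.4,0,0,0,0,0,-1],[0.4,0,0,0,0,0,-1],[0.4,0,0,0,0,0,-1],[0.4,0,0,0,0,0,-1],[0.3,0,0,0,0,0,-1]]'
python3 -m jog '[[0.3,0,0,0,0,0,-1],[0.3,0,0,0,0,0,-1],[0.3,0,0,0,0,0,-1],[0.1,0,0,0,0,0,-1],[0,0,0,0,0,0,-1]]'
cat > tilt.py <<'E'
from h import *
ctr=np.array([.592,-.2395,0]);a=np.radians(-3.25);xx=np.array([np.cos(a),np.sin(a),0]);yy=np.array([-xx[1],xx[0],0])
for n in("scene","side"):
    p,d,K,T=shot(n,'now_%s.png'%n);q=cloud(d,K,T).reshape(-1,3)
    X=(q-ctr)@np.stack([xx,yy,[0,0,1]],1)
    X=X[(abs(X[:,0])<.15)&(abs(X[:,1])<.075)&(abs(X[:,1])>.03)&(X[:,2]>.085)&(X[:,2]<.215)]
    z=np.arange(.09,.21,.01)
    print(n,[(round(k,2),np.histogram(X[abs(X[:,2]-k)<.005][:,0],np.arange(-.08,.08,.01))[0].tolist()) for k in z[[0,3,6,9,11]]])
    # rear face line of rearmost (scene) / tall board (upper part)
    for nm,zz in(('tall',(.168,.2)),):
        s=X[(X[:,2]>zz[0])&(X[:,2]<zz[1])];f=np.polyfit(s[:,2],s[:,0],1);print(nm,len(s),'slope',f[0],'x at .19',np.polyval(f,.19),'ymid',(s[:,1].min()+s[:,1].max())/2,'ztop',np.percentile(X[:,2],99.5))
    if n=='scene':
        best=X[(X[:,0]>X[:,0].max()-.06)&(X[:,2]>.09)&(X[:,2]<.15)&(X[:,0]>.01)];f=np.polyfit(best[:,2],best[:,0],1);print('rear slope',f[0],len(best),'x at .1',np.polyval(f,.1))
E
python3 tilt.py
```

```text
t: 3.4
tcp_pos: [0.5378, -0.238, 0.1735]
tool_rot: [-3.14, 0.09, 0.003]
contact_force: [-5.3, -0.3, 3.0]
width: -0.003
grasp_force: 2.3
t: 4.03
tcp_pos: [0.5688, -0.2394, 0.1736]
tool_rot: [3.14, -0.088, 0.002]
contact_force: [-0.2, 0.6, -0.7]
width: -0.003
grasp_force: 0.0
scene [(np.float64(0.09), [0, 0, 0, 0, 2, 0, 0, 8, 0, 0, 1, 30, 0, 0, 0]), (np.float64(0.12), [0, 0, 0, 1, 2, 0, 0, 42, 2, 0, 1, 37, 0, 0, 0]), (np.float64(0.15), [0, 0, 0, 5, 46, 0, 0, 42, 0, 0, 4, 42, 0, 0, 0]), (np.float64(0.18), [0, 0, 0, 0, 0, 0, 0, 44, 3, 0, 0, 0, 0, 0, 0]), (np.float64(0.2), [0, 0, 0, 0, 0, 0, 0, 57, 0, 0, 0, 0, 0, 0, 0])]
tall 168 slope -0.09809396620870996 x at .19 -0.00410207091678017 ymid 0.0002780127081455572 ztop 0.20212791295720087
rear slope -0.002505592279571438 220 x at .1 0.032968796715333024
side [(np.float64(0.09), [0, 0, 0, 6, 0, 0, 8, 0, 0, 0, 10, 0, 0, 0, 0]), (np.float64(0.12), [0, 0, 0, 4, 0, 0, 6, 0, 0, 0, 11, 0, 0, 0, 0]), (np.float64(0.15), [0, 0, 0, 10, 0, 0, 4, 0, 0, 0, 11, 0, 0, 0, 0]), (np.float64(0.18), [0, 0, 0, 0, 0, 0, 8, 0, 0, 0, 0, 0, 0, 0, 0]), (np.float64(0.2), [0, 0, 0, 0, 0, 0, 13, 5, 0, 0, 0, 0, 0, 0, 0])]
tall 36 slope 0.08565851687266096 x at .19 -0.012171170966591212 ymid 0.053419395515372295 ztop 0.20062846445792726
```

```bash
cat > tilt2.py <<'E'
from h import *
ctr=np.array([.592,-.2395,0]);a=np.radians(-3.25);xx=np.array([np.cos(a),np.sin(a),0]);yy=np.array([-xx[1],xx[0],0])
for n in("scene","side"):
    p,d,K,T=load(n);q=cloud(d,K,T).reshape(-1,3)
    X=(q-ctr)@np.stack([xx,yy,[0,0,1]],1)
    X=X[(abs(X[:,1])<.073)&(X[:,2]>.085)&(X[:,2]<.215)]
    for nm,c,zz in(('tall',-.007,(.11,.195)),('front',-.042,(.1,.155)),('rear',.03,(.09,.153))):
        s=X[(X[:,2]>zz[0])&(X[:,2]<zz[1])&(abs(X[:,0]-c)<.014)]
        for _ in range(4):
            f=np.polyfit(s[:,2],s[:,0],1);r=abs(s[:,0]-np.polyval(f,s[:,2]));s=s[r<max(.003,2*np.median(r))]
        A=np.c_[s[:,1:],np.ones(len(s))];g=np.linalg.lstsq(A,s[:,0],rcond=None)[0]
        print(n,nm,len(s),'x/z %.4f yawerr %.4f'%(g[1],g[0]),'x at .05 %.4f at .2 %.4f'%(g[1]*.05+g[2],g[1]*.2+g[2]),'y',s[:,1].min().round(4),s[:,1].max().round(4))
E
python3 tilt2.py; python3 - <<'E'
import cv2,numpy as np
a=cv2.imread('pics/now_scene.png')[195:310,210:325];b=cv2.imread('pics/now_side.png')[100:215,280:395]
cv2.imwrite('pics/v1.png',cv2.resize(np.hstack([a,b]),(800,400),interpolation=2))
E
```

```text
scene tall 546 x/z -0.0101 yawerr 0.0026 x at .05 -0.0016 at .2 -0.0031 y -0.0729 0.0724
scene front 92 x/z 0.0027 yawerr 0.0033 x at .05 -0.0380 at .2 -0.0376 y -0.0728 0.0718
scene rear 371 x/z -0.0075 yawerr 0.0014 x at .05 0.0335 at .2 0.0324 y -0.073 0.0727
side tall 92 x/z -0.0266 yawerr 0.0062 x at .05 -0.0102 at .2 -0.0142 y -0.0712 0.0717
side front 55 x/z -0.0155 yawerr 0.0024 x at .05 -0.0463 at .2 -0.0486 y -0.0707 0.0715
side rear 102 x/z -0.0146 yawerr 0.0038 x at .05 0.0240 at .2 0.0218 y -0.0577 0.0623
```

View pics/v1.png

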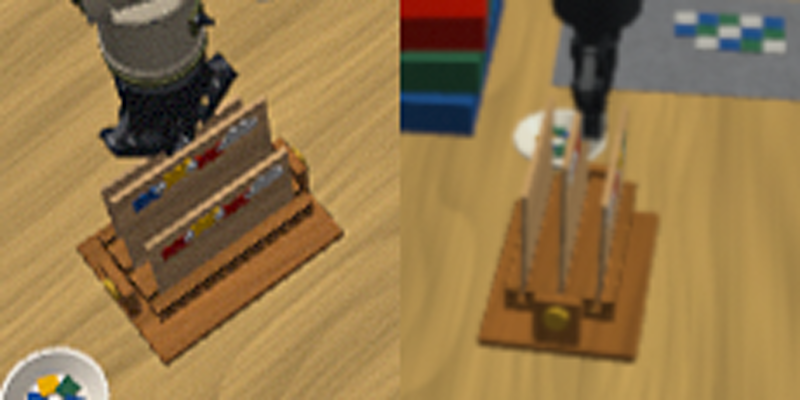

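The boards stand nearly upright, with about 0.01 rad of lean left. The fingers are at the tall board's top. I'll nudge slightly, then retreat and head for the clip.

```bash
python3 -m jog '[[0.05,0,0,0,0,0,-1],[0.05,0,0,0,0,0,-1],[0,0,0,0,0,0,-1]]'
python3 -m jog '[[-0.5,0,0,0,0,0,-1],[-1,0,-0.3,0,0,0,-1],[-0.7,-0.7,-1,0,0,0,-1],[0,-1,-1,0,0,-1,1],[0,0,0,0,0,-1,1]]'
python3 tilt.py >/dev/null; python3 tilt2.py; python3 -c "
from h import *
plan([.545,.22,.21],116.2);plan([.545,.22,.21],-63.8); print(telemetry.read_state()['qpos'])"
```

```text
t: 4.5
tcp_pos: [0.5708, -0.2396, 0.1737]
tool_rot: [-3.14, 0.089, 0.001]
contact_force: [-3.4, 1.1, 2.1]
width: 0.001
grasp_force: 1.5
t: 5.12
tcp_pos: [0.5086, -0.1831, 0.245]
tool_rot: [3.116, 0.393, 0.007]
contact_force: [-0.3, -0.7, -0.3]
width: 0.42
grasp_force: 0.0
scene tall 538 x/z -0.0037 yawerr 0.0025 x at .05 -0.0010 at .2 -0.0016 y -0.0726 0.0724
scene front 126 x/z 0.0421 yawerr 0.0014 x at .05 -0.0407 at .2 -0.0344 y -0.073 0.0726
scene rear 363 x/z 0.0049 yawerr 0.0056 x at .05 0.0336 at .2 0.0344 y -0.0723 0.0724
side tall 136 x/z -0.0085 yawerr 0.0024 x at .05 -0.0106 at .2 -0.0119 y -0.0729 0.0695
side front 65 x/z -0.0036 yawerr 0.0029 x at .05 -0.0463 at .2 -0.0468 y -0.0689 0.0721
side rear 111 x/z -0.0043 yawerr 0.0022 x at .05 0.0240 at .2 0.0234 y -0.0641 0.0727
t 5.22 turn [ 1.000e-02 -0.000e+00 -1.188e+01] shift(target frame) [11.56  7.08  1.11] shift(now) [  4.49 -12.79   1.11]
t 5.22 turn [-0.   -0.01  9.06] shift(target frame) [-11.56  -7.08   1.11] shift(now) [  4.49 -12.79   1.11]
[ 0.22777283  0.3627984   0.02203449  2.01243359 -0.01155143  0.76465535
 -1.06844153]
```

```bash
python3 -m jog '[[0.45,-1,0,0,0,0,1],[0.45,-1,0,0,0,0,1],[0.45,-1,0,0,0,0,1],[0.45,-1,0,0,0,0,1],[0.45,-1,0,0,0,0,1]]' >/dev/null
python3 -m jog '[[0.45,-1,0,0,0,0,1],[0.45,-1,0,0,0,0,1],[0.45,-1,0,0,0,0,1],[0.45,-1,0,0,0,0,1],[0.45,-1,0,0,0,0,1]]' >/dev/null
python3 -m jog '[[0,-1,0,0,0,0,1],[0,-1,0,0,0,0,1],[0,-0.8,0,0,0,0,1],[0,0,0,0,0,-1,1],[0,0,0,0,0,-1,1]]' >/dev/null
python3 -m jog '[[0,0,0,0,0,-1,1],[0,0,0,0,0,-1,1],[0,0,0,0,0,-1,1],[0,0,0,0,0,-1,1],[0,0,0,0,0,-1,1]]' >/dev/null
python3 -m jog '[[0,0,0,0,0,-1,1],[0,0,0,0,0,-1,1],[0,0,0,0,0,-1,1],[0,0,0,0,0,-1,1],[0,0,0,0,0,-0.88,1]]'
python3 -m jog '[[0,0,0,0,0,0,1]]' >/dev/null
python3 - <<'E'
from h import *
plan([.545,.22,.21],116.2)
p,d,K,T=shot('wrist','wrist1.png');print(T.round(3).tolist(),K.tolist())
E
```

```text
t: 8.35
tcp_pos: [0.5463, 0.2192, 0.2418]
tool_rot: [-1.664, -2.664, 0.001]
contact_force: [-0.3, -0.3, 0.9]
width: 0.997
grasp_force: 0.0
t 8.47 turn [-0.01 -0.   -0.05] shift(target frame) [ 0.04 -0.03  1.06] shift(now) [ 0.04 -0.03  1.06]
[[0.9, -0.414, -0.135, 0.513], [0.435, 0.855, 0.281, 0.292], [-0.001, -0.312, 0.95, 0.385], [0.0, 0.0, 0.0, 1.0]] [[341.87272176152817, 0.0, 317.5040108086621], [0.0, 341.87272176152817, 200.46497814647768], [0.0, 0.0, 1.0]]
```

View pics/wrist1.png

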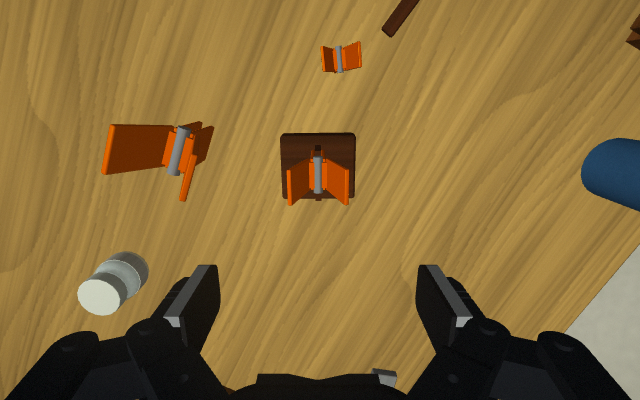

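The wrist view shows the clip astride its block, with its hinge at (318,175), symmetric between the fingers and aligned with them. I'll get its exact position now.

```bash
python3 - <<'E'
from h import *
p,d,K,T=load('wrist');W=cloud(d,K,T)
s=telemetry.read_state();R=Ro.from_rotvec(s['tool_rot'])
hsv=cv2.cvtColor(p,cv2.COLOR_BGR2HSV)
m=(hsv[...,0]<=14)&(hsv[...,1]>190)&(hsv[...,2]>90)
for nm,b in(('L',(283,313)),('R',(323,355))):
    q=W[140:210,b[0]:b[1]][m[140:210,b[0]:b[1]]];q=q[q[:,2]>.06];L=R.inv().apply(q-s['tcp_pos'])
    for lo,hi in((.085,.1),(.1,.115),(.115,.135)):
        k=(q[:,2]>lo)&(q[:,2]<hi);print(nm,lo,k.sum(),L[k].min(0).round(4),L[k].max(0).round(4),L[k].mean(0).round(4))
q=W[165:185,315:321].reshape(-1,3);print('hinge',np.nanmedian(q,0),R.inv().apply(np.nanmedian(q,0)-s['tcp_pos']))
bt=W[130:200,280:357].reshape(-1,3);bt=bt[abs(bt[:,2]-.025)<.005];r=cv2.minAreaRect((bt[:,:2]*1000).astype(np.float32));print(r,R.inv().apply(np.r_[np.array(r[0])/1000,.025]-s['tcp_pos']))
E
```

```text
L 0.085 204 [-0.0107 -0.0155  0.1422] [ 0.0192 -0.0091  0.157 ] [ 0.0051 -0.0115  0.1494]
L 0.1 239 [-0.0104 -0.0211  0.1271] [ 0.0189 -0.013   0.142 ] [ 0.0052 -0.0162  0.1345]
L 0.115 249 [-0.0108 -0.0239  0.1198] [ 0.0188 -0.0181  0.127 ] [ 0.0045 -0.0209  0.1227]
R 0.085 207 [-0.0104  0.0114  0.142 ] [0.0193 0.017  0.1569] [0.0053 0.014  0.1492]
R 0.1 232 [-0.0101  0.016   0.127 ] [0.0193 0.0226 0.1418] [0.0055 0.0186 0.1343]
R 0.115 250 [-0.0102  0.0204  0.1197] [0.0195 0.0261 0.127 ] [0.005  0.0233 0.1225]
hinge [0.5451988  0.22389022 0.07948729] [0.00458936 0.00107251 0.16251756]
((547.969970703125, 218.62167358398438), (79.93278503417969, 70.44691467285156), 26.469675064086914) [-0.00137072  0.00134126  0.2170034 ]
```

```bash
python3 -m jog '[[0.15,0.04,1,0,0,-0.05,1],[0,0,1,0,0,0,1],[0,0,1,0,0,0,1],[0,0,1,0,0,0,1],[0,0,0.8,0,0,0,1]]'
python3 -m jog '[[0,0,0.45,0,0,0,1],[0,0,0,0,0,0,1]]'
python3 -m jog '[[0,0,0,0,0,0,0.2],[0,0,0,0,0,0,-0.2],[0,0,0,0,0,0,-0.6],[0,0,0,0,0,0,-1],[0,0,0,0,0,0,-1]]'
python3 -m jog '[[0,0,0,0,0,0,-1],[0,0,0,0,0,0,-1],[0,0,0,0,0,0,-1]]'
python3 -c "
from h import *
for n in('wrist','side'): shot(n,n+'2.png')
a=cv2.imread('pics/wrist2.png')[100:400,160:480];b=cv2.resize(cv2.imread('pics/side2.png')[235:335,275:395],(360,300),interpolation=2)
cv2.imwrite('pics/v2.png',np.hstack([a,b]))"
```

```text
t: 9.15
tcp_pos: [0.5453, 0.2243, 0.0973]
tool_rot: [-1.66, -2.667, 0.002]
contact_force: [0.5, -0.8, 0.4]
width: 0.999
grasp_force: 0.0
t: 9.4
tcp_pos: [0.5452, 0.2246, 0.0845]
tool_rot: [-1.656, -2.669, 0.002]
contact_force: [0.1, 0.2, 0.2]
width: 1.002
grasp_force: 0.0
t: 10.02
tcp_pos: [0.5457, 0.2249, 0.0877]
tool_rot: [1.653, 2.669, 0.001]
contact_force: [-4.8, -2.2, 24.2]
width: 0.238
grasp_force: 64.6
t: 10.4
tcp_pos: [0.5457, 0.2249, 0.0877]
tool_rot: [1.653, 2.669, 0.001]
contact_force: [-5.8, -2.8, 23.8]
width: 0.237
grasp_force: 64.6
```

View pics/v2.png

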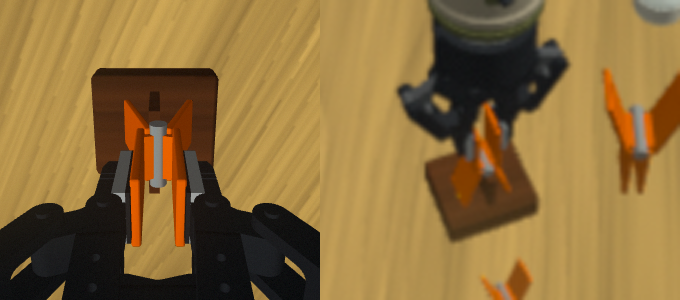

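The clip is squeezed fully open and its jaws are clear of the tongue. I'll lift it.

```bash
python3 -m jog '[[0,0,-0.2,0,0,0,-1],[0,0,-0.6,0,0,0,-1],[0,0,-1,0,0,0,-1],[0,0,-1,0,0,0,-1],[0,0,-1,0,0,0,-1]]'
python3 -m jog '[[0,0,-1,0,0,0,-1],[0,0,-1,0,0,0,-1],[0,0,-1,0,0,0,-1],[0,0,0,0,0,0,-1],[0,0,0,0,0,0,-1]]'
python3 - <<'E'
from h import *
p,d,K,T=shot('wrist','wrist3.png');W=cloud(d,K,T)
s=telemetry.read_state();R=Ro.from_rotvec(s['tool_rot']);hsv=cv2.cvtColor(p,cv2.COLOR_BGR2HSV)
m=(hsv[...,0]<=14)&(hsv[...,1]>190)&(hsv[...,2]>70)&(W[...,2]>s['tcp_pos'][2]-.1)
L=R.inv().apply(W[m]-s['tcp_pos'])
print(m.sum())
for z in np.arange(-.03,.08,.01):
    k=abs(L[:,2]-z)<.005
    if k.any(): print(round(z,2),k.sum(),L[k].min(0).round(4),L[k].max(0).round(4))
print('hinge pixel med',R.inv().apply(W[228:280,314:322].reshape(-1,3)-s['tcp_pos'])[::40].round(4))
# stand upright edge target: hinge(clip) above board middle
plan([.585,-.239,.27],86.7)
p,d,K,T=shot('side','side3.png')
cv2.imwrite('pics/v3.png',np.hstack([cv2.imread('pics/wrist3.png')[100:400,160:480],cv2.resize(p[150:300,260:440],(360,300),interpolation=2)]))
E
```

```text
t: 11.12
tcp_pos: [0.5456, 0.2247, 0.2011]
tool_rot: [1.654, 2.671, 0.001]
contact_force: [0.8, -0.1, -1.4]
width: 0.237
grasp_force: 64.9
t: 11.75
tcp_pos: [0.5452, 0.2244, 0.2892]
tool_rot: [-1.654, -2.671, 0.0]
contact_force: [0.3, 0.2, -1.1]
width: 0.236
grasp_force: 64.9
4929
-0.03 1458 [-0.0162 -0.0092 -0.035 ] [ 0.0146  0.0121 -0.025 ]
-0.02 369 [-0.0141 -0.0092 -0.025 ] [ 0.0145  0.0121 -0.015 ]
-0.01 287 [-0.0142 -0.0092 -0.015 ] [ 0.0146  0.0123 -0.005 ]
0.0 239 [-0.0144 -0.011  -0.005 ] [0.0145 0.0126 0.005 ]
0.01 1094 [-0.0159 -0.0092  0.005 ] [0.0144 0.0126 0.015 ]
0.02 140 [-0.0165 -0.0089  0.015 ] [0.0142 0.0117 0.0249]
0.03 217 [-0.0015 -0.0118  0.0251] [0.0144 0.0153 0.035 ]
0.04 385 [-0.0128 -0.0152  0.035 ] [0.0142 0.0187 0.045 ]
0.05 369 [-0.0148 -0.0179  0.045 ] [0.0141 0.0219 0.055 ]
0.06 169 [-0.0151 -0.0194  0.055 ] [0.0142 0.0232 0.0612]
hinge pixel med [[ 0.0148 -0.0003  0.0116]
 [ 0.0115 -0.0004  0.0131]
 [ 0.0093 -0.0004  0.012 ]
 [ 0.0069 -0.0004  0.0112]
 [ 0.0037 -0.0004  0.0122]
 [ 0.0017 -0.0004  0.0107]
 [-0.002  -0.0004  0.0124]
 [-0.0046 -0.0004  0.0119]
 [-0.0072 -0.0004  0.0114]
 [-0.0103 -0.0004  0.0119]
 [-0.0128 -0.0004  0.0112]]
t 11.8 turn [-0.01  0.    3.46] shift(target frame) [-15.34   2.22   0.62] shift(now) [-14.42  -5.69   0.63]
```

View pics/v3.png

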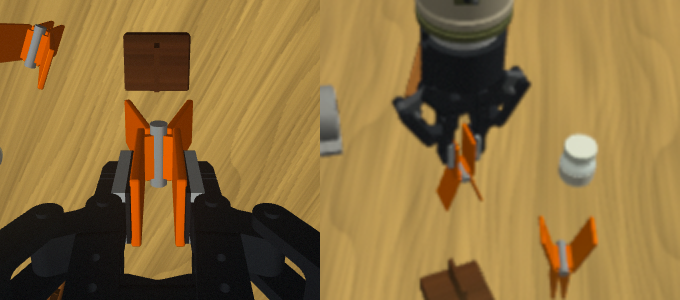

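```bash
python3 -m jog '[[0,0,0,0,0,0.87,-1],[0,0,0,0,0,0.87,-1],[0,0,0,0,0,0.86,-1],[0,0,0,0,0,0.86,-1],[-0.5,0.1,0,0,0,0,-1]]' >/dev/null
python3 -m jog '[[-1,0.15,0,0,0,0,-1],[-1,0.15,0,0,0,0,-1],[-1,0.15,0,0,0,0,-1],[-1,0.15,0,0,0,0,-1],[-1,0.15,0,0,0,0,-1]]' >/dev/null
python3 -m jog '[[-1,0.15,0,0,0,0,-1],[-1,0.15,0,0,0,0,-1],[-1,0.15,0,0,0,0,-1],[-1,0.15,0,0,0,0,-1],[-1,0.15,0,0,0,0,-1]]'
python3 -m jog '[[-1,0.15,0,0,0,0,-1],[-1,0.15,0,0,0,0,-1],[-1,0.15,0,0,0,0,-1],[-1,0.1,0,0,0,0,-1],[-0.5,0,0,0,0,0,-1]]'
python3 -m jog '[[0,0,0,0,0,0,-1],[0,0,0,0,0,0,-1]]'
python3 - <<'E'
from h import *
plan([.585,-.239,.246],86.7)
p,d,K,T=shot('wrist','wrist4.png')
E
```

```text
t: 13.72
tcp_pos: [0.5749, -0.0947, 0.2886]
tool_rot: [-2.28, -2.16, 0.002]
contact_force: [0.3, -0.3, -0.5]
width: 0.235
grasp_force: 64.9
t: 14.35
tcp_pos: [0.5833, -0.231, 0.2884]
tool_rot: [-2.284, -2.156, 0.002]
contact_force: [1.1, 0.7, -0.3]
width: 0.236
grasp_force: 64.9
t: 14.6
tcp_pos: [0.5843, -0.2269, 0.2891]
tool_rot: [-2.281, -2.159, -0.001]
contact_force: [-0.1, 0.6, -0.3]
width: 0.241
grasp_force: 64.9
t 14.6 turn [-0.   -0.01  0.02] shift(target frame) [-0.4   0.05  1.44] shift(now) [-0.4   0.05  1.44]
```

View pics/wrist4.png

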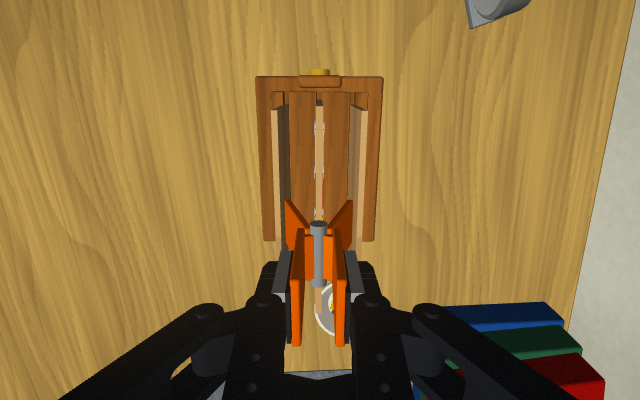

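The tall board's edge runs along column 319 from (319,105), midway between the jaw tips (286 and 353). I'll check this numerically before lowering.

```bash
python3 - <<'E'
from h import *
p,d,K,T=load('wrist');W=cloud(d,K,T)
s=telemetry.read_state();R=Ro.from_rotvec(s['tool_rot'])
q=W[85:225,300:340].reshape(-1,3);q=q[(q[:,2]>.193)&(q[:,2]<.21)]
L=R.inv().apply(q-s['tcp_pos']);print(len(q),'top z',np.median(q[:,2]),'far end tool x',np.percentile(L[:,0],99.5))
for a in(.02,.04,.06): 
    k=abs(L[:,0]-a)<.01; print(a,k.sum(),L[k,1].min().round(4),L[k,1].max().round(4))
hsv=cv2.cvtColor(p,cv2.COLOR_BGR2HSV);m=(hsv[...,0]<=14)&(hsv[...,1]>190)&(hsv[...,2]>70)&(W[...,2]>.2)
J=R.inv().apply(W[m]-s['tcp_pos'])
k=J[:,2]>.055;print('jaws',J[k].min(0).round(4),J[k].max(0).round(4),J[:,2].max(), 'handles x',np.percentile(J[:,0],[1,99]))
E
```

```text
814 top z 0.20036481603678358 far end tool x 0.06924807235746941
0.02 202 -0.0008 0.0042
0.04 208 -0.0 0.0041
0.06 210 -0.0 0.004
jaws [-0.0155 -0.02    0.055 ] [0.0144 0.023  0.0615] 0.06151993785304792 handles x [-0.01426223  0.0146246 ]
```

```bash
python3 -m jog '[[-0.37,0.02,0,0,0,0,-1],[0,0,0.4,0,0,0,-1],[0,0,0.5,0,0,0,-1],[0,0,0.5,0,0,0,-1],[0,0,0.05,0,0,0,-1]]'
python3 -m jog '[[0,0,0,0,0,0,-1],[0,0,0,0,0,0,-1],[0,0,0,0,0,0,-1],[0,0,0,0,0,0,-1]]'
python3 tilt.py >/dev/null; python3 tilt2.py; python3 - <<'E'
from h import *
p,d,K,T=shot('wrist','wrist5.png');W=cloud(d,K,T)
s=telemetry.read_state();R=Ro.from_rotvec(s['tool_rot'])
q=W[40:240,300:340].reshape(-1,3);q=q[(q[:,2]>.195)&(q[:,2]<.206)]
L=R.inv().apply(q-s['tcp_pos']);k=(L[:,0]>.02)&(L[:,0]<.1);print('edge y',np.percentile(L[k,1],[1,99]),'end',np.percentile(L[:,0],99.5))
a=p[0:300,160:480];b=cv2.imread('pics/now_side.png')[80:200,280:380];c=cv2.imread('pics/now_scene.png')[200:300,215:315]
cv2.imwrite('pics/v5.png',np.hstack([a,cv2.resize(b,(250,300),interpolation=2),cv2.resize(c,(230,300),interpolation=2)]))
E
```

```text
t: 15.28
tcp_pos: [0.5835, -0.2389, 0.2437]
tool_rot: [-2.281, -2.156, 0.002]
contact_force: [0.0, -0.6, -0.2]
width: 0.234
grasp_force: 64.9
t: 15.78
tcp_pos: [0.5844, -0.2394, 0.246]
tool_rot: [2.284, 2.157, 0.0]
contact_force: [0.5, 0.3, -0.9]
width: 0.239
grasp_force: 64.9
scene tall 471 x/z -0.0040 yawerr 0.0018 x at .05 -0.0009 at .2 -0.0015 y -0.0725 0.0726
scene front 74 x/z 0.0067 yawerr 0.0023 x at .05 -0.0372 at .2 -0.0362 y -0.0727 0.0727
scene rear 367 x/z -0.0047 yawerr 0.0030 x at .05 0.0342 at .2 0.0335 y -0.0729 0.0726
side tall 116 x/z -0.0079 yawerr 0.0029 x at .05 -0.0107 at .2 -0.0119 y -0.0719 0.0695
side front 62 x/z -0.0013 yawerr 0.0015 x at .05 -0.0464 at .2 -0.0466 y -0.0729 0.0722
side rear 118 x/z -0.0016 yawerr 0.0027 x at .05 0.0239 at .2 0.0236 y -0.0648 0.0726
edge y [-0.00143731  0.00355482] end 0.0821093346928935
```

View pics/v5.png

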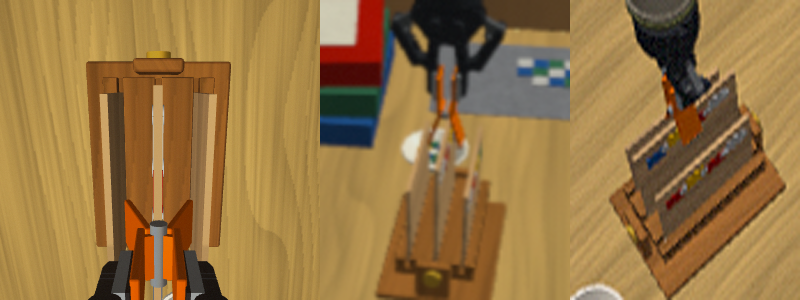

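The jaws (columns 125 and 192) straddle the edge (column 157) at its middle. They are clear on both sides and the boards are still upright.

```bash
python3 -c "
from h import *
print(job.hand_in())"
```

```text
the job is handed in; nothing more can be done
None
```

The job is handed in: the boards are pushed upright (within about 0.01 rad by the cameras), and the clip is held squeezed open over the middle of the tall board's top edge. Its jaws reach about 16 mm below the edge without touching any board. It took about 16 s of the 53 s allowed.

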